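# Tip the gearbox cover over onto the steel plate

## Robot

A 6-joint arm with a two-finger parallel gripper is mounted at the origin on the work surface. World frame = base frame: x ahead of the robot, y to its left, z up, the work surface at z = 0. Lengths are in m, angles in rad, forces in N, time in s.
With the tool pointing down it reaches from about 0.275 to 0.825 m from the base axis. Payload 4.9 kg.
Tool frame: the origin (TCP) lies between the finger pads; the fingertips stand 11 mm ahead of it and the grasp point (between the pads) lies 8 mm behind it (r.nose_length is the distance from the TCP to the fingertips, in m); z points along the fingers, y is the line along which they close (so a half turn about z gives the same grasp; the last joint's range is limited). The gripper opens to 85 mm and grips with 20 to 120 N. Pads are 22 mm wide; open, the fingers measure 114 mm over their backs; the gripper's body (76 mm by 85 mm) begins 54 mm behind the grasp point. The pads swing forward as they close: fully open they stand 13 mm farther back than shut.
Start: joints at [-1.371, 0.326, -0.193, 1.052, 0, 1.437], TCP at [0.18, -0.52, 0.242] pointing down, gripper open.
Joint ranges: [-2.65, 2.65], [-0.97, 1.79], [-1.3, 1.35], [-1.93, 2.1], [-1.47, 1.37], [-3.14, 3.14]. Speed limits (rad/s): [2.57, 2.57, 3.14, 3.14, 3.14, 3.14].

## Interface

Orientations are given as a rotation vector (axis times angle).
In Python, from workcell import r gives the robot as it stands. Calls block until the motion is done:
- r.move_pose(position, orientation): joint-space move of the TCP to a pose.
- r.move_l(position, attitude=None, feed=0.15, stop_force=None): straight line of the TCP; attitude=None keeps the orientation; feed is the mean speed in m/s. With stop_force (N) it stops when the force on the tool has changed by that much, and returns True; else False.
- r.goto_joints(angles): joint-space move.
- r.gripper_to(opening, force=None): finger opening in m; force is the grip in N (None keeps the last); returns when the fingers have stopped.
- r.dwell(seconds).
- r.ik(position, orientation): joint angles nearest the present ones, or None.
- r.camera(name): name is "scene" or "side" or "wrist"; returns a dict with "pixels" (480x640x3 uint8, red, green, blue), "vertical_fov" (degrees; the focal length in pixels is half the picture's height over the tangent of half this angle, whatever the lens; pixels are square), "cx", "cy" (the principal point, pixels), "camera_from_world" (4x4, takes a point from world to camera coordinates); the wrist camera has in their place "hand_eye" (4x4, takes a point from camera to tool coordinates, whose origin is the TCP and whose axes are the flange's). Camera axes: x right, y down, z forward; pixel columns grow to the right and rows downward; lengths in m; the calibration is good to about 2 mm. A picture is of the moment at which its call begins: read the wrist's pose just before it. There is no depth.
A pose or a line that the arm cannot do raises r.PlanningError and nothing moves.
- r.finish_job(): hands the job in; it is judged then, once.
Readings, each from a call of its own:
- r.read_t(): time.
- r.read_joint_positions(): joint angles.
- r.read_dq(): joint speeds.
- r.read_tau(): joint torques, N m.
- r.read_tool_pos(): TCP position.
- r.read_tcp_rot(): TCP orientation.
- r.read_wrist_force(): force on the tool from outside, world axes, zero at the start.
- r.read_torque(): the same for the moment, N m.
- r.read_gripper_width(): finger opening in m.
- r.read_gripper_force(): force on a finger pad.
Only numpy, scipy, OpenCV 4.12 (cv2) and the standard library are available. Lean on these libraries where they do the work, as an engineer would, in place of code of your own. Each camera call takes 0.05 s, during which the arm holds its last target. There are 200 camera calls.

## Task

Turn the loose aluminium gearbox cover over for scraping, by pushing only: with the fingertips push it along the bench until its far edge is square against the front edge of the thick steel plate, then push its near edge up and over so that it stands up against the plate's edge and falls over onto the plate, boss side down and gasket face up, lying flat on top of the plate. Do not pinch, lift or carry it, and leave the bearing, the wrench, the spray can and the carton where they are.

Things in the scene. Friction and masses are not known exactly. Their poses are not given: they have to be found in the camera images.
- cover: Loose cast aluminium cover, 0.15 to 0.31 kg, 10 mm thick: a flange 90 (x) by 100 (y) by 5 mm; on one face a round boss 46 mm wide, 6 mm proud; on the other a flat gasket block 82 by 92 by 5 mm with a dark frame, on which it lies: the flange's underside is 5 mm above the bench. Origin: centre of the gasket face. z points to the boss side: up at the start, down when turned over. x: near to far edge.
- cover_far (a point): Middle of the flange's far edge face (the cover's +x side, 45 mm from the centre), half-way through the flange, 7.5 mm from the gasket face. Its axes are the cover's.
- slab: Heavy fixed steel plate on the bench, 220 (x) by 360 (y) by 14 mm, with dark hole marks. Origin: on the bench under the middle of its front edge (the long edge nearest the robot); x points away from the robot, square to that edge; y along it. The front edge is an upright face 14 mm high. The cover starts 20 to 55 mm in front of it, turned up to 0.2 rad. Pushed on skew, it can jam so.
- bearing: Loose steel bearing ring, 52 mm in diameter, 15 mm high, lying on the steel plate. Origin: centre of its underside.
- wrench: Loose steel wrench, 150 mm long, lying on the steel plate. Origin: near the middle of its underside; x along its length.
- spray: Loose spray can, 52 mm in diameter, 150 mm tall, standing on the bench to the left of the cover. Origin: centre of its underside.
- carton: Loose small cardboard carton, 90 by 70 by 60 mm high, standing on the bench to the right of the cover. Origin: centre of its underside.

How it is judged:
By the outcome, as a careful person would: the job done as asked, in the order asked, and still so for the second after the job is handed in, with the robot touching nothing.
It also fails if it takes over 64 s, if anything falls off the work surface, if the arm or the gripper's body presses on something with over 40 N, if the wrist force passes 120 N, or if a joint passes its speed limit or range.

## Working session

There is one attempt and no reset: what is moved stays moved. The work goes in short steps, each a Python script; the robot and the scene stay as the last script left them, time stands still between calls to the robot, and variables do not carry over. Pictures are saved under pics/ and viewed, at most 10 in all, crops included, and the job is handed in when it is done.

```bash
mkdir -p pics; ls
python3 - <<'E'
from workcell import r
import cv2
for n in ("scene","side"):
    c=r.camera(n); cv2.imwrite(f"pics/{n}0.png",c["pixels"][:,:,::-1])
    print(n,c["vertical_fov"],c["cx"],c["cy"],c["camera_from_world"].round(4).tolist())
print(r.read_t(), r.nose_length)
E
```

```text
pics
scene 44.347980516688644 308.42468122037724 235.74936946776305 [[0.6856, 0.728, -0.0006, -0.4013], [0.548, -0.5167, -0.6578, -0.2898], [-0.4792, 0.4506, -0.7532, 1.2407], [0.0, 0.0, 0.0, 1.0]]
side 50.39153527975555 318.4676741037482 230.78281746826582 [[0.998, -0.0622, 0.012, -0.6256], [-0.0218, -0.5144, -0.8573, 0.0732], [0.0595, 0.8553, -0.5147, 1.0626], [0.0, 0.0, 0.0, 1.0]]
0.1 0.011
```

View pics/scene0.png

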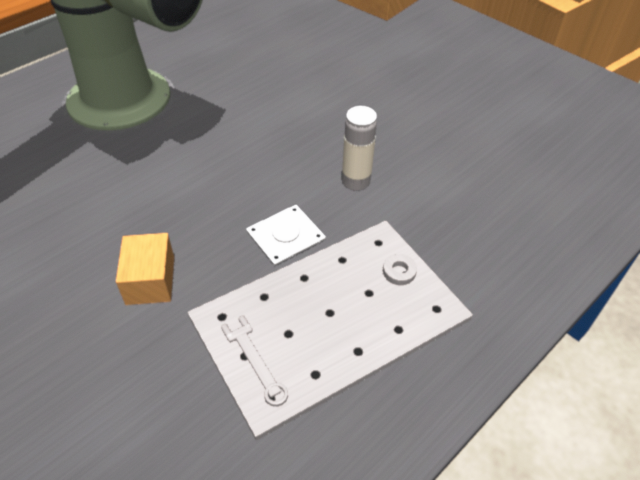

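View pics/side0.png

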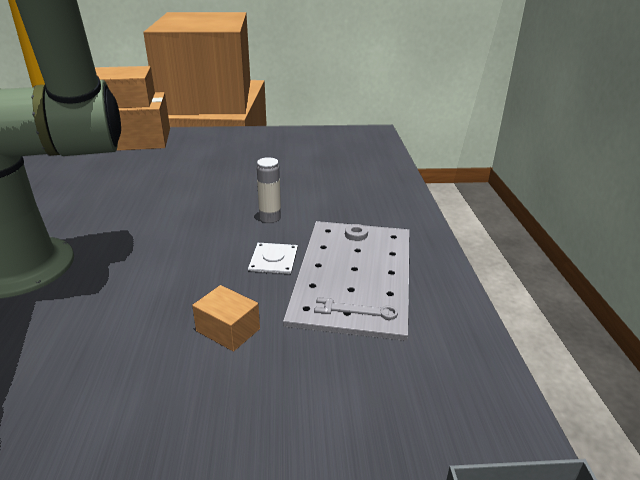

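The scene picture shows the cover at about (286,233). The slab's front edge runs from (190,314) to (386,224), with the spray can at (357,185), the carton at (147,270), the bearing at (400,270) and the wrench from (238,328) to (275,395). I'll enlarge both pictures.

Run:
```python
import cv2
a=cv2.imread("pics/scene0.png")[190:330,180:400]
b=cv2.imread("pics/side0.png")[210:340,235:415]
cv2.imwrite("pics/s1.png",cv2.resize(a,None,fx=3.6,fy=3.6,interpolation=cv2.INTER_CUBIC))
cv2.imwrite("pics/d1.png",cv2.resize(b,None,fx=4.4,fy=4.4,interpolation=cv2.INTER_CUBIC))
```

```text
(no output)
```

View pics/s1.png

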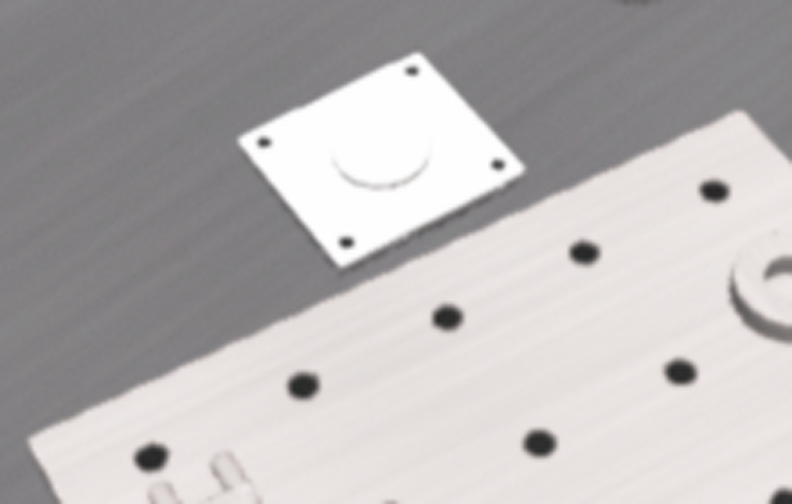

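View pics/d1.png

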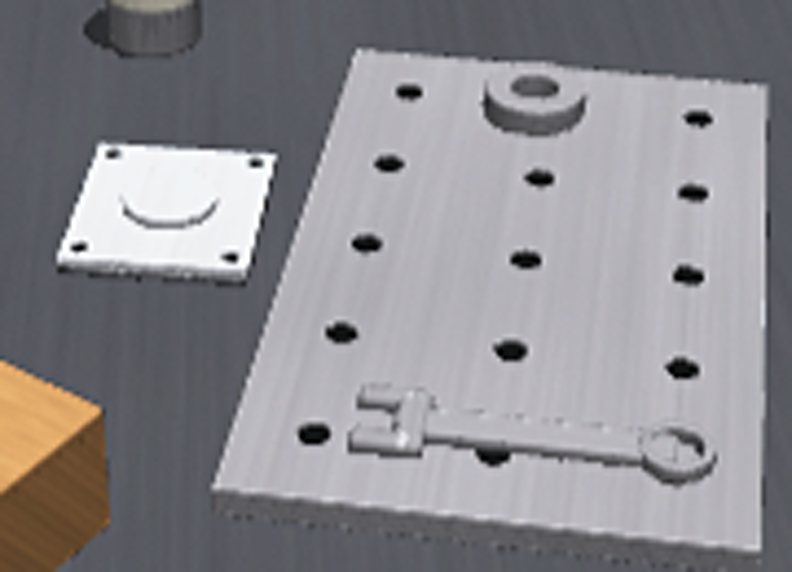

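The crops show the cover's flange corners. In the scene crop they are near-right (240,139), near-left (419,53), far-left (525,170) and far-right (342,267), with the slab front corners at (28,438) and (742,111). In the side crop the cover corners are (58,265), (98,144), (276,154) and (246,274), and the slab's are (214,490) and (360,49).

```bash
cat > h.py <<'E'
import numpy as np, math
from workcell import r
def ray2plane(c,uv,z):
    f=240/math.tan(math.radians(c["vertical_fov"])/2)
    T=c["camera_from_world"];R=T[:3,:3];o=-R.T@T[:3,3]
    out=[]
    for u,v in uv:
        d=R.T@np.array([(u-c["cx"])/f,(v-c["cy"])/f,1]); out.append(o+d*(z-o[2])/d[2])
    return np.array(out)[:,:2]
E
python3 - <<'E'
from h import *
S=r.camera("scene");D=r.camera("side")
cr=lambda p,o,k:[((u+.5)/k+o[0]-.5,(v+.5)/k+o[1]-.5) for u,v in p]
s=lambda p:cr(p,(180,190),3.6); d=lambda p:cr(p,(235,210),4.4)
for n,c,cov,sl in (("scene",S,s([(240,139),(419,53),(525,170),(342,267)]),s([(28,438),(742,111)])),
               ("side",D,d([(58,265),(98,144),(276,154),(246,274)]),d([(214,490),(360,49)]))):
    P=ray2plane(c,cov,.010);L=ray2plane(c,sl,.014)
    print(n,"NR NL FL FR",P.round(4).tolist(),"ctr",P.mean(0).round(4))
    ax=(P[2]+P[3]-P[0]-P[1]);ay=P[1]+P[2]-P[0]-P[3];e=L[1]-L[0]
    print(" yaw",math.atan2(ax[1],ax[0]),math.atan2(-ay[0],ay[1]),"slab",L.round(4).tolist(),L.mean(0),np.linalg.norm(e),math.atan2(-e[0],e[1]))
print("can",ray2plane(S,[(357,185)],0), "carton top",ray2plane(S,[(124,237),(170,235),(174,268),(120,281)],.06).round(3).tolist())
print("bearing",ray2plane(S,[(400,266)],.029),"wrench",ray2plane(S,[(238,328),(275,395)],.02))
E
```

```text
scene NR NL FL FR [[0.4783, -0.042], [0.4943, 0.0562], [0.5828, 0.041], [0.5679, -0.0574]] ctr [ 5.308e-01 -5.000e-04]
 yaw -0.16962401093364127 -0.15570610478936533 slab [[0.5495, -0.2122], [0.6287, 0.1379]] [ 0.58905779 -0.03712139] 0.35895477632560796 -0.2224307920623874
side NR NL FL FR [[0.4788, -0.0499], [0.493, 0.0549], [0.5825, 0.0416], [0.5659, -0.061]] ctr [ 0.53   -0.0036]
 yaw -0.13741521814967464 -0.14768365497908248 slab [[0.5507, -0.2151], [0.6304, 0.1386]] [ 0.59056791 -0.03823216] 0.3626210994002199 -0.22175448945207002
can [[0.52680601 0.17604009]] carton top [[0.401, -0.216], [0.446, -0.162], [0.504, -0.195], [0.47, -0.265]]
bearing [[0.71571151 0.07114709]] wrench [[ 0.6266857  -0.17781674]
 [ 0.74093954 -0.20716718]]
```

```bash
cat >> h.py <<'E'
from scipy.spatial.transform import Rotation as Ro
PSI=-0.222; O=np.array([0.590,-0.0377,0])
SL=Ro.from_euler('z',PSI).as_matrix()
def W(p): return O+SL@np.array(p)
def Sf(p): return SL.T@(np.array(p)-O)
def att(t,flip=False):   # z=(sin t,0,-cos t) in slab frame
    x=np.array([math.cos(t),0,math.sin(t)]);z=np.array([math.sin(t),0,-math.cos(t)])
    if flip:x=-x
    return Ro.from_matrix(SL@np.stack([x,np.cross(z,x),z],1)).as_rotvec()
def pos(): return Sf(r.read_tool_pos())
def force(): return SL.T@np.array(r.read_wrist_force())
E
python3 - <<'E'
from h import *
print("hand_eye",r.camera("wrist")["hand_eye"].round(3).tolist())
for fl in (0,1):
  for t in (0,.15,.5):
    for p in ((-.155,.022,.15),(-.155,.022,.012),(-.1,.022,.012),(0,.022,.11),(.03,.022,.09)):
      q=r.ik(W(p),att(t,fl)); print(fl,t,p,None if q is None else np.round(q,2))
fl=0
r.gripper_to(.05)
r.move_pose(W((-.155,.022,.12)),att(.14)); 
r.move_l(W((-.155,.022,.04)),feed=.15)
f0=force(); s=r.move_l(W((-.155,.022,.005)),feed=.02,stop_force=4)
print(s,pos(),f0,force(),r.read_t())
E
```

```text
hand_eye [[-0.001, -0.963, -0.268, 0.067], [1.0, -0.001, -0.0, 0.001], [-0.0, -0.268, 0.963, -0.132], [0.0, 0.0, 0.0, 1.0]]
0 0 (-0.155, 0.022, 0.15) [-0.13  0.23 -0.59  0.75 -0.   -3.05]
0 0 (-0.155, 0.022, 0.012) [-0.13  0.45 -0.74  0.38 -0.   -3.05]
0 0 (-0.1, 0.022, 0.012) [-0.14  0.52 -0.6   0.46 -0.   -3.06]
0 0 (0, 0.022, 0.11) [-0.15  0.52 -0.25  0.8  -0.   -3.07]
0 0 (0.03, 0.022, 0.09) [-0.15  0.59 -0.18  0.8  -0.   -3.07]
0 0.15 (-0.155, 0.022, 0.15) [-0.12  0.13 -0.73  0.56 -0.02 -3.04]
0 0.15 (-0.155, 0.022, 0.012) [-0.12  0.39 -0.89  0.15 -0.02 -3.04]
0 0.15 (-0.1, 0.022, 0.012) [-0.13  0.45 -0.76  0.21 -0.01 -3.05]
0 0.15 (0, 0.022, 0.11) [-0.15  0.43 -0.42  0.57 -0.01 -3.07]
0 0.15 (0.03, 0.022, 0.09) [-0.15  0.5  -0.36  0.56 -0.01 -3.07]
0 0.5 (-0.155, 0.022, 0.15) [-0.08 -0.04 -1.07  0.04 -0.07 -3.02]
0 0.5 (-0.155, 0.022, 0.012) [-0.08  0.41 -1.23 -0.57 -0.07 -3.02]
0 0.5 (-0.1, 0.022, 0.012) [-0.1   0.44 -1.11 -0.47 -0.06 -3.04]
0 0.5 (0, 0.022, 0.11) [-0.13  0.3  -0.8  -0.03 -0.04 -3.06]
0 0.5 (0.03, 0.022, 0.09) [-0.14  0.38 -0.75 -0.05 -0.04 -3.07]
1 0 (-0.155,
[... 377 characters left out ...]
0.155, 0.022, 0.012) [-0.12  0.39 -0.89  0.15 -0.02  0.11]
1 0.15 (-0.1, 0.022, 0.012) [-0.13  0.45 -0.76  0.21 -0.01  0.09]
1 0.15 (0, 0.022, 0.11) [-0.15  0.43 -0.42  0.57 -0.01  0.08]
1 0.15 (0.03, 0.022, 0.09) [-0.15  0.5  -0.36  0.56 -0.01  0.07]
1 0.5 (-0.155, 0.022, 0.15) [-0.08 -0.04 -1.07  0.04 -0.07  0.12]
1 0.5 (-0.155, 0.022, 0.012) [-0.08  0.41 -1.23 -0.57 -0.07  0.12]
1 0.5 (-0.1, 0.022, 0.012) [-0.1   0.44 -1.11 -0.47 -0.06  0.1 ]
1 0.5 (0, 0.022, 0.11) [-0.13  0.3  -0.8  -0.03 -0.04  0.08]
1 0.5 (0.03, 0.022, 0.09) [-0.14  0.38 -0.75 -0.05 -0.04  0.08]
True [-0.15501032  0.02199646  0.00875188] [-0.33970611  0.32949896 -0.86150598] [-2.52645917  0.09485036  7.98747963] 6.4833
```

Run:
```python
from h import *
import cv2
p=pos(); r.move_l(W((p[0],.022,.0098)),feed=.03)
print(force())
s=r.move_l(W((-.118,.022,.0098)),feed=.05,stop_force=15)
print(s,pos(),force())
s=r.move_l(W((-.085,.022,.0098)),feed=.025,stop_force=8)
print(s,pos(),force(),r.read_t())
a=r.camera("wrist")["pixels"][:,:,::-1];cv2.imwrite("pics/w1.png",a)
b=r.camera("side")["pixels"][200:350,230:420,::-1]
cv2.imwrite("pics/w1d.png",np.hstack([cv2.resize(a,(400,300)),cv2.resize(b,(400,300),interpolation=2)]))
```

```text
[-0.60254753 -0.23714804  0.51078309]
False [-0.11805195  0.02187421  0.00970629] [-1.34401428  0.224678   -0.02599407]
True [-0.1029276   0.02173543  0.00911584] [-0.43524465  1.19813243  0.62943261] 8.375
```

View pics/w1d.png

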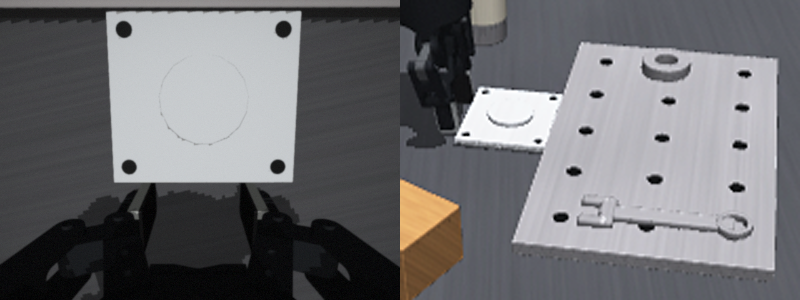

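The side half shows the cover lying square at the plate with the fingertips at its near edge. In the wrist half the far edge (row 11) is parallel to and just at the plate edge (row 9). Next I press on and start lifting by friction under force feedback.

```bash
cat >> h.py <<'E'
def lift(z1,x,z,FT=10,dz=.002,R=.088,z0=.0098,t=None,xmax=.02):
    while z<z1-1e-6:
        th=math.asin(min(.97,max(0,(z-z0)/R)))
        f=-force()[0]
        if f>40: print("force",f);break
        x+=float(np.clip(dz*math.tan(th)+.00008*(FT-f),-.0015,.006)); z+=dz*(1 if th<1 else .6)
        if x>xmax: break
        r.move_l(W((x,.022,z)),None if t is None else att(t(th)),feed=.03)
        p=pos();F=force(); print("cmd %.4f %.4f act %.4f %.4f F %.1f %.1f %.1f"%(x,z,p[0],p[2],*F))
    return x,z
E
python3 - <<'E'
from h import *
import cv2
x,z=-.1035,.0098
for i in range(14):
    r.move_l(W((x,.022,z)),feed=.03); F=force()
    print(round(x,4),pos()[[0,2]].round(4),F.round(1))
    if F[0]<-9: break
    x+=.0007
x,z=lift(.0198,x,z)
print(r.read_t())
b=r.camera("side")["pixels"][200:350,230:420,::-1]
cv2.imwrite("pics/l1.png",cv2.resize(b,(760,600),interpolation=2))
E
```

```text
-0.1035 [-0.1031  0.0099] [-0.5  0.4 -0.2]
-0.1028 [-0.1028  0.0098] [ 0.   0.2 -0.2]
-0.1021 [-0.1025  0.0097] [-1.3 -0.1  0.4]
-0.1014 [-0.1024  0.0096] [-4.3  0.5  2.8]
-0.1007 [-0.1024  0.0094] [-6.3 -0.2  4.7]
-0.1 [-0.1023  0.0093] [-6.4 -0.3  5.5]
-0.0993 [-0.1023  0.0091] [-8.4  0.4  7.8]
-0.0986 [-0.1023  0.009 ] [-10.1   0.9   8.4]
cmd -0.0986 0.0118 act -0.1024 0.0104 F -5.8 0.4 -0.6
cmd -0.0982 0.0138 act -0.1023 0.0122 F -7.4 0.4 -1.4
cmd -0.0979 0.0158 act -0.1023 0.0141 F -8.1 1.8 -1.0
cmd -0.0976 0.0178 act -0.1022 0.0160 F -7.9 0.6 -1.6
cmd -0.0973 0.0198 act -0.1021 0.0179 F -8.8 0.2 -0.4
11.725
```

View pics/l1.png

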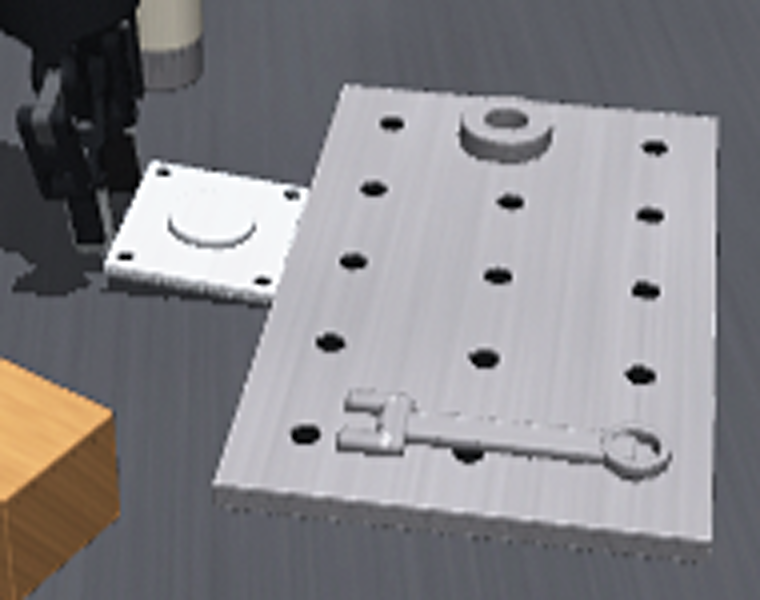

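The near edge is up about 8 mm and the far edge still sits on the plate. I'll carry on along the arc.

Run:
```python
from h import *
import cv2
x,z=lift(.066,-.0973,.0198,dz=.003)
print(r.read_t())
b=r.camera("side")["pixels"][200:350,230:420,::-1]
cv2.imwrite("pics/l2.png",cv2.resize(b,(760,600),interpolation=2))
```

```text
cmd -0.0969 0.0228 act -0.1019 0.0210 F -9.1 1.0 -0.2
cmd -0.0964 0.0258 act -0.1016 0.0239 F -10.1 -0.5 -0.0
cmd -0.0959 0.0288 act -0.1012 0.0268 F -9.8 1.0 0.2
cmd -0.0952 0.0318 act -0.1006 0.0298 F -9.8 0.6 0.8
cmd -0.0944 0.0348 act -0.1000 0.0328 F -10.4 0.9 0.8
cmd -0.0935 0.0378 act -0.0993 0.0358 F -11.2 0.7 1.9
cmd -0.0926 0.0408 act -0.0984 0.0388 F -11.3 -0.5 1.9
cmd -0.0916 0.0438 act -0.0974 0.0418 F -11.1 0.3 2.3
cmd -0.0904 0.0468 act -0.0963 0.0448 F -12.2 -0.3 2.3
cmd -0.0892 0.0498 act -0.0951 0.0478 F -12.2 0.8 3.5
cmd -0.0878 0.0528 act -0.0938 0.0509 F -12.6 0.7 4.5
cmd -0.0864 0.0558 act -0.0923 0.0539 F -12.5 0.3 5.4
cmd -0.0847 0.0588 act -0.0906 0.0570 F -13.6 0.5 6.0
cmd -0.0830 0.0618 act -0.0887 0.0601 F -13.7 -0.3 7.0
cmd -0.0811 0.0648 act -0.0867 0.0632 F -14.9 1.1 7.6
cmd -0.0791 0.0678 act -0.0773 0.0685 F 1.0 -0.8 1.3
15.8917
```

View pics/l2.png

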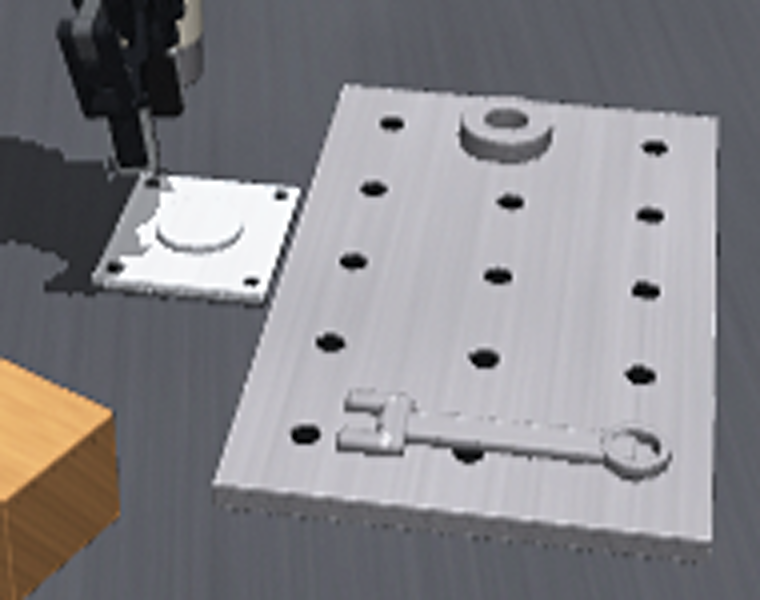

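The fingertip slipped off at about 37° and the cover fell back, still boss up and roughly square in front of the plate. The tip had too little overlap because the tilt raised its front corner. I'll retry with the finger vertical and low, tilting it progressively into a scoop and moving mostly forward from 45° on.

```bash
cat >> h.py <<'E'
N=.0073
def tcp(P,t,d=.004):  # TCP (slab) so that the finger-face point d above the tip's front corner is at P=(x,z)
    return W((P[0]-.011*math.cos(t)-(N-d)*math.sin(t),.022,P[1]-.011*math.sin(t)+(N-d)*math.cos(t)))
def tool_t():
    z=SL.T@Ro.from_rotvec(r.read_tcp_rot()).as_matrix()[:,2]; return math.atan2(z[0],-z[2])
def P_act(d=.004):
    p=pos();t=tool_t();return np.array([p[0]+.011*math.cos(t)+(N-d)*math.sin(t),p[2]+.011*math.sin(t)-(N-d)*math.cos(t)])
E
python3 - <<'E'
from h import *
import cv2
r.move_l(W((-.09,.022,.085)));r.move_l(W((-.128,.022,.06)),att(0)); r.move_l(W((-.128,.022,.02)),feed=.1)
s=r.move_l(W((-.128,.022,.002)),feed=.015,stop_force=3)
p=pos();print("touch",s,p,tool_t()); z=float(p[2])+.0012
r.move_l(W((-.128,.022,z)),feed=.02)
s=r.move_l(W((-.09,.022,z)),feed=.03,stop_force=7); p=pos();print("press",s,p,force())
x=float(p[0])
for i in range(14):
    r.move_l(W((x,.022,z)),feed=.03); F=force()
    if F[0]<-9: break
    x+=.0008
print(x,z,pos(),F,r.read_t())
a=r.camera("wrist")["pixels"][:,:,::-1]
b=r.camera("side")["pixels"][200:350,230:420,::-1]
cv2.imwrite("pics/w2.png",np.hstack([cv2.resize(a,(400,300)),cv2.resize(b,(400,300),interpolation=2)]))
E
```

```text
touch True [-0.1280887   0.02198925  0.0079784 ] -0.00026839578711443694
press True [-0.1025117   0.02185428  0.00845859] [0.83185307 0.27566957 1.1553579 ]
-0.09851169682017845 0.009178398794484269 [-0.10194354  0.02202465  0.00871717] [-9.40436233  0.16107579  7.61731589] 20.6667
```

View pics/w2.png

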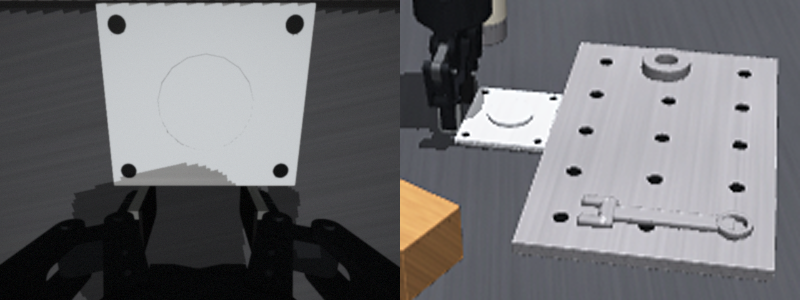

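The cover is square against the plate again (its far edge lies along row 3 in the wrist half), with the tip about 4 mm below the flange edge. Now I lift while scooping.

```bash
sed -i 's/^N=.0073/N=.008/' h.py
cat >> h.py <<'E'
def run(x,z,th_end,FT):
    z0=.0055;R=.09
    while True:
        th=math.asin(min(.99,max(0,(z-z0)/R)))
        if th>th_end: break
        f=-force()[0]
        if f>35: print("force",f);break
        dz=.0025
        x+=float(np.clip(dz*math.tan(th)+.0001*(FT-f),-.001,.006)); z+=dz
        r.move_l(tcp((x,z),min(.5,.6*th)),att(min(.5,.6*th)),feed=.03)
        P=P_act();F=force();print("th %.2f cmd %.4f %.4f act %.4f %.4f F %.1f %.1f %.1f"%(th,x,z,*P,*F))
        if th>.25 and F[0]>-1: print("lost?");break
    return x,z
E
python3 - <<'E'
from h import *
import cv2
x,z=run(-.0985+.011,.0055,.5,8)
print(x,z,r.read_t())
b=r.camera("side")["pixels"][200:350,230:420,::-1]
cv2.imwrite("pics/l3.png",cv2.resize(b,(600,474),interpolation=2))
E
```

```text
th 0.00 cmd -0.0877 0.0080 act -0.0910 0.0069 F -6.2 0.4 -1.6
th 0.03 cmd -0.0875 0.0105 act -0.0909 0.0093 F -7.3 -0.7 -2.0
th 0.06 cmd -0.0873 0.0130 act -0.0908 0.0118 F -6.6 0.4 -0.8
th 0.08 cmd -0.0869 0.0155 act -0.0907 0.0142 F -6.8 0.1 -0.7
th 0.11 cmd -0.0865 0.0180 act -0.0904 0.0166 F -7.1 1.2 0.1
th 0.14 cmd -0.0861 0.0205 act -0.0901 0.0190 F -7.3 -0.4 -0.1
th 0.17 cmd -0.0856 0.0230 act -0.0898 0.0215 F -8.0 1.1 -0.1
th 0.20 cmd -0.0851 0.0255 act -0.0894 0.0239 F -8.1 -0.1 0.9
th 0.22 cmd -0.0846 0.0280 act -0.0889 0.0264 F -8.8 0.0 0.6
th 0.25 cmd -0.0840 0.0305 act -0.0883 0.0288 F -10.0 -0.3 0.8
th 0.28 cmd -0.0835 0.0330 act -0.0877 0.0314 F -9.5 0.3 1.3
th 0.31 cmd -0.0828 0.0355 act -0.0870 0.0339 F -9.3 0.3 0.8
th 0.34 cmd -0.0821 0.0380 act -0.0862 0.0363 F -8.9 0.3 1.1
th 0.37 cmd -0.0812 0.0405 act -0.0853 0.0388 F -9.3 1.4 1.4
th 0.40 cmd -0.0803 0.0430 act -0.0844 0.0413 F -9.2 0.4 2.9
th 0.43 cmd -0.0792 0.0455 act -0.0833 0.0438 F -9.1 0.2 2.7
th 0.46 cmd -0.0781 0.0480 act -0.0821 0.0464 F -11.0 0.6 3.1
th 0.49 cmd -0.0771 0.0505 act -0.0808 0.0490 F -9.2 0.5 3.3
-0.07707292326880577 0.05050000000000001 25.2667
```

View pics/l3.png

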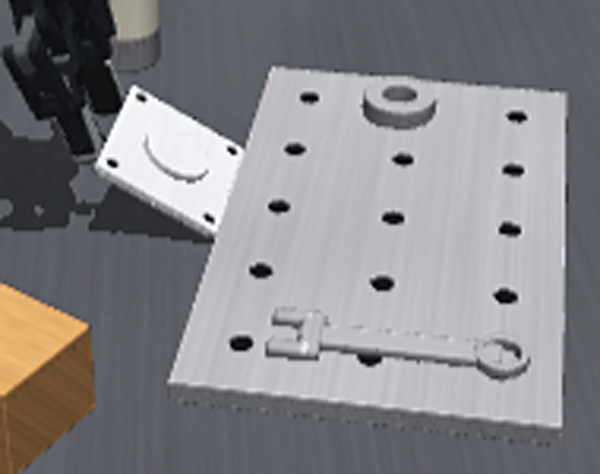

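The cover is up about 30° and holding. I'll ease the in-plane press so the edge doesn't slip, and continue.

```bash
sed -i 's/.0001\*(FT-f),-.001/.00022*(FT-f),-.0015/' h.py
python3 - <<'E'
from h import *
import cv2
x,z=run(-.0771,.0505,.85,4)
print(x,z,r.read_t())
b=r.camera("side")["pixels"][170:350,230:420,::-1]
cv2.imwrite("pics/l4.png",cv2.resize(b,(600,568),interpolation=2))
E
```

```text
th 0.52 cmd -0.0768 0.0530 act -0.0785 0.0523 F -7.6 0.0 3.6
th 0.56 cmd -0.0760 0.0555 act -0.0767 0.0552 F -6.3 -0.2 3.0
th 0.59 cmd -0.0749 0.0580 act -0.0746 0.0581 F -3.2 -0.3 1.0
th 0.62 cmd -0.0729 0.0605 act -0.0721 0.0608 F -2.2 0.1 0.5
th 0.66 cmd -0.0706 0.0630 act -0.0700 0.0632 F -1.2 -0.1 -0.5
th 0.69 cmd -0.0679 0.0655 act -0.0677 0.0655 F -1.1 -0.6 -0.9
th 0.73 cmd -0.0650 0.0680 act -0.0651 0.0679 F -0.1 0.9 -1.5
lost?
-0.06501635190737307 0.06800000000000002 27.1167
```

View pics/l4.png

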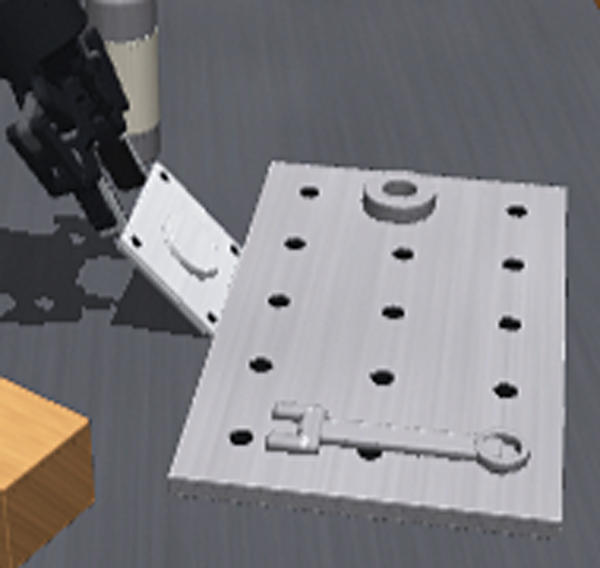

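The cover is up about 43° and resting on the scooped fingertips. Now I push forward, slightly inside the arc, until it stands and topples. I've used all 10 picture views, so from here I rely on numbers.

Run:
```python
from h import *
from scipy.interpolate import PchipInterpolator
wp=np.array([(-.065,.068),(-.055,.0745),(-.045,.079),(-.035,.082),(-.02,.0845),(0,.085),(.022,.084)])
zi=PchipInterpolator(wp[:,0],wp[:,1])
for x in np.arange(-.062,.0225,.003):
    r.move_l(tcp((x,float(zi(x))),.44),att(.44),feed=.04)
    P=P_act();F=force();print("x %.3f act %.4f %.4f F %.1f %.1f %.1f"%(x,*P,*F))
    if abs(F[0])>25: print("stop");break
print(r.read_t())
np.save("side5.npy",r.camera("side")["pixels"]);np.save("scene5.npy",r.camera("scene")["pixels"])
```

```text
x -0.062 act -0.0616 0.0705 F -0.6 -0.1 -0.4
x -0.059 act -0.0585 0.0725 F -1.2 0.0 0.1
x -0.056 act -0.0555 0.0742 F -1.5 0.6 0.6
x -0.053 act -0.0527 0.0758 F -1.1 0.9 1.2
x -0.050 act -0.0499 0.0773 F -4.9 0.0 5.9
x -0.047 act -0.0468 0.0791 F -8.5 -1.0 11.6
x -0.044 act -0.0432 0.0809 F -11.2 -0.4 15.5
x -0.041 act -0.0392 0.0829 F -9.8 -0.3 19.1
x -0.038 act -0.0350 0.0846 F -9.5 -0.5 21.8
x -0.035 act -0.0310 0.0861 F -8.4 -0.6 22.9
x -0.032 act -0.0271 0.0873 F -7.1 -1.0 22.3
x -0.029 act -0.0235 0.0883 F -6.4 -1.8 22.9
x -0.026 act -0.0200 0.0891 F -4.3 -0.9 22.7
x -0.023 act -0.0167 0.0897 F -3.5 -0.6 20.4
x -0.020 act -0.0132 0.0902 F -2.4 -0.6 20.3
x -0.017 act -0.0098 0.0906 F -2.5 -1.0 18.9
x -0.014 act -0.0068 0.0909 F -2.8 -1.2 19.5
x -0.011 act -0.0036 0.0911 F -2.4 -0.8 19.5
x -0.008 act -0.0005 0.0911 F -0.8 -1.3 17.7
x -0.005 act 0.0024 0.0910 F 0.1 -0.0 17.9
x -0.002 act 0.0053 0.0909 F -0.1 -0.1 16.2
x 0.001 act 0.0080 0.0906 F 1.6 -0.1 14.1
x 0.004 act 0.0106 0.0901 F 2.3 -0.1 12.2
x 0.007 act 0.0131 0.0896 F 1.7 -0.2 10.4
x 0.010 act 0.0155 0.0890 F 2.1 -0.1 8.7
x 0.013 act 0.0136 0.0850 F 1.5 0.1 0.1
x 0.016 act 0.0158 0.0840 F -0.0 -0.6 0.3
x 0.019 act 0.0192 0.0842 F -0.1 -0.6 0.0
x 0.022 act 0.0223 0.0841 F 0.3 0.0 0.3
34.4167
```

```bash
cat > chk.py <<'E'
from h import *
import cv2
def rect(name,z,x0=-.12,x1=.12,y0=-.07,y1=.11,k=1000):
    c=r.camera(name); f=240/math.tan(math.radians(c["vertical_fov"])/2); T=c["camera_from_world"]
    X,Y=np.meshgrid(np.arange(x0,x1,1/k),np.arange(y1,y0,-1/k))
    p=np.stack([X.ravel(),Y.ravel(),np.full(X.size,z)]); q=T[:3,:3]@(SL@p+O[:,None])+T[:3,3:]
    u=(f*q[0]/q[2]+c["cx"]).reshape(X.shape).astype('f4');v=(f*q[1]/q[2]+c["cy"]).reshape(X.shape).astype('f4')
    return cv2.remap(cv2.cvtColor(c["pixels"],cv2.COLOR_RGB2GRAY),u,v,cv2.INTER_LINEAR)
def show(name,z):
    g=rect(name,z);s=cv2.resize(g,None,fx=1/5,fy=1/6,interpolation=cv2.INTER_AREA)
    print(name,"rows y=.107 down step .006, cols x=-.12 step .005")
    for row in s: print("".join(" .:-=+*#%@"[min(9,int(a)*10//256)] for a in row))
E
python3 - <<'E'
from chk import *
p=pos();r.move_l(W((p[0]-.02,.022,.16)));r.move_l(W((-.2,.022,.2)))
show("side",.03);show("scene",.03);print(r.read_t())
E
```

```text
side rows y=.107 down step .006, cols x=-.12 step .005
------------------------=#####+=*######--=+***+=
------------------------=##############=:--===--
------------------------=##############*:-------
------------------------=###############+-----=+
------------------------=################***++*#
------------------------=#######################
------------------------=#######################
----------------------:::=======-=====##########
---------------------+..::-.::-::::-.:%#########
---------------------*.+@%%%@@%%%@@%::%######++#
---------------------+.*@@@@@@@@@@@@..%*####+..+
---------------------*.+@@@@@@@@@@@@..%#####*::*
---------------------*.+@@@@@@@@@@@@::%#######*#
---------------------*.+@@@@@@@@@@@@.:%*########
---------------------*.+@@@@@@@@@@@@:.%#########
---------------------*.+@@@@@@@@@@@@:.%*########
---------------------*.+@@@@@@@@@@@@::%*########
---------------------*.+@@@@@@@@@@@@:.%#########
---------------------*.+@@@@@@@@@@@@:.%*########
---------------------*.+@@@@@@@@@@@@:.%*########
---------------------*.=@@@%%@@%%@@%:.%######**#
----------------
[... 1256 characters left out ...]
#%%%%@@%
+++++++++++++++++++++-:%@@@@@@@@@@@@==%%#%%%%@%%
+++++++++++++++++++++=:%@@@@@@@@@@@@==@%#%%%%@%%
+++++++++++++++++++++=:%@@@@@@@@@@@@==%%#%%%%%*=
+++++++++++++++++++++=:#@@@@@@@@@@@@==%%#%%%%%=.
+++++++++++++++++++++=:#@@@@@@@@@@@@=-%%#%%%%%#*
+++++++++++++++++++++-::------------:-%%#%%%%%%%
++++++++++++++++++++++**+*********+***%%#%%%%%%%
+++++++++++++++++++++#%%%%@%@%@%%%%%%%%##%%%%%%%
++++++++++++++++++++++++==#%%%%%%%%%%%%%%%%%%%%%
++++++++++++++++++++++++++%%%%%%%%%%%%%%%%%%%%%%
++++++++++++++++++++++++++%%%%%%%%%%%%%%%%%%%%%%
++++++++++++++++++++++++++%%%%%%%%%%%%%%%%%%%%%@
++++++++++++++++++++++++++%%%%%%%%%%%%%%%%%%%%%@
++++++++++++++++++++++++++%%%%%%*#%%%%%%%%%%%%%#
36.75
```

Both views agree at the z = 30 mm plane: the cover lies gasket face up, square to the slab at x of about -14 to 74 mm, with the boss fully on the plate. The arm is clear, so I'm handing in.

```bash
python3 -c "
from h import *
print(force(),r.read_t()); print(r.finish_job())"
```

```text
[ 0.34921205 -0.0202953   0.74774195] 36.75
the job is handed in; nothing more can be done
None
```

The cover is turned over and handed in at 36.75 s, lying flat on the plate boss side down and gasket face up, its front edge overhanging the plate by about 14 mm; it slipped off the fingertips once on the way and fell back, so I lifted it again, and the arm went nowhere near the other objects, though I didn't re-measure them.

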